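Set the plate clamp with its thumbwheel

ROBOT

A 6-joint arm with a two-finger parallel gripper is mounted at the origin on the work surface. World frame = base frame: x ahead of the robot, y to its left, z up, the work surface at z = 0. Lengths are in m, angles in rad, forces in N, time in s.
With the tool pointing down it reaches from about 0.3 to 0.825 m from the base axis. Payload 5.4 kg.
Tool frame: the origin (TCP) lies at the very end of the fingers, on their centre line; the grasp point (between the pads) lies 19 mm behind it; z points along the fingers, x is the direction in which the jaws open and shut, and the axes are right-handed (so a half turn about z gives the same grasp; the last joint's range is limited). The gripper opens to 92 mm and grips with 3 to 60 N. Pads are 20 mm wide; open, the fingers measure 128 mm over their backs; the gripper's body (75 mm by 189 mm) begins 69 mm behind the grasp point.
Start: joints at [1.12, 0.158, 1.597, -0, 1.386, -0.21], TCP at [0.137, 0.558, 0.215] pointing down, gripper open.
Joint ranges: [-2.91, 2.91], [-0.94, 2.29], [0.18, 2.7], [-1.29, 4.43], [0.17, 2.64], [-3, 3]. Speed limits (rad/s): [2.57, 2.57, 3.14, 3.14, 3.14, 3.14].

INTERFACE

Orientations are given as a rotation vector (axis times angle).
In Python, from workcell import bot gives the robot as it stands. Calls block until the motion is done:
- bot.goto(position, orientation): joint-space move of the TCP to a pose.
- bot.line_to(position, rot=None, max_speed=0.15): straight line of the TCP; rot=None keeps the orientation; max_speed is the mean speed in m/s.
- bot.set_joints(angles): joint-space move.
- bot.set_gripper(opening, newtons=None): opening from 0.0 (shut) to 1.0 (fully open); newtons is the grip in N (None keeps the last); returns when the fingers have stopped.
- bot.hold(seconds).
- bot.inverse_kinematics(position, orientation): joint angles nearest the present ones, or None.
- bot.read_camera(name): name is "scene" or "top"; returns a dict with "pixels" (480x640x3 uint8, blue, green, red), "fx", "fy", "cx", "cy" (pixels), "R" (3x3) and "t" (3): a world point X has camera coordinates R X + t. Camera axes: x right, y down, z forward; pixel columns grow to the right and rows downward; lengths in m; the calibration is good to about 2 mm. A picture is of the moment at which its call begins. There is no depth.
A pose or a line that the arm cannot do raises bot.MotionError and nothing moves.
- bot.job_done(): hands the job in, once; it reports no verdict.
Readings, each from a call of its own:
- bot.current_clock(): time.
- bot.current_joints(): joint angles.
- bot.current_joint_vel(): joint speeds.
- bot.current_effort(): joint torques, N m.
- bot.current_ee_pos(): TCP position.
- bot.current_tool_rot(): TCP orientation.
- bot.current_contact_force(): force on the tool from outside, world axes, zero at the start.
- bot.current_ft_torque(): the same for the moment, N m.
- bot.current_opening(): opening from 0.0 (shut) to 1.0 (fully open).
Only numpy, scipy, OpenCV 4.12 (cv2) and the standard library are available. Lean on these libraries where they do the work, as an engineer would, in place of code of your own. Each camera call takes 0.05 s, during which the arm holds its last target.

TASK

Set the well-plate clamp on the lab bench: with a fingertip on top of the knurled thumbwheel, roll it, stroke after stroke if need be, so that the sliding jaw closes the gap until its red pointer lines up with the yellow gauge mark (line to line). Press only lightly, work the jaw by the wheel alone, and leave the gauge clip and everything standing around the clamp where they are. Finish with the hand clear of the clamp.

Things in the scene. Friction and masses are not known exactly. Their poses are not given: they have to be found in the camera images.
- clamp: Plate clamp: grey foot plate 290 x 150 mm fixed to the bench, a white deck (top 18 mm above the bench) floating over it on soft feet. Origin: on the bench straight below the thumbwheel's axle. x runs along the clamp from the wheel to the blue fixed jaw (face at x 172, top 62 mm up), y to the left along the axle, z up. Ends at x -60 and 230 mm; the scale rail lies along the right (-y) edge.
- wheel: Knurled steel thumbwheel, 60 mm diameter, 26 mm wide, standing on edge on an axle along the clamp's y, between two blue cheeks (14 mm thick, 62 mm long along x, inner faces 33 mm apart, tops 68 mm above the bench). Origin: its centre, 56 mm above the bench; the body turns with the wheel. Turning it takes about 1.2 N at the rim; it stays where it is left.
- wheel_top (a point): Topmost point of the wheel's rim, mid-width, 86 mm above the bench; does not turn. The soft feet give: a press sinks deck, wheel and jaws straight down, 1.5 N per mm, 6 mm at most; 3 to 5 mm gives grip enough. Rolling the top towards the clamp's +x drives the jaw to +x (closing), 7 mm per radian, i.e. 1 mm of jaw per 4.3 mm of rim; rolling back opens it.
- jaw: Sliding jaw, an aluminium crossbar 16 mm long, 104 mm wide, top 56 mm above the bench, with a black rubber pad 5 mm proud on its closing side. Slides along the clamp's x, driven only by the wheel. Origin: at bench height under the middle of the crossbar; it starts 90 mm from the wheel's axle and can travel 45 mm towards the fixed jaw.
- pointer (a point): Outer tip of the red pointer blade on the jaw (blade 6 mm wide along the clamp's x, 30 mm long across it), on its centre line and top face, 59 mm above the bench, 8 mm ahead of the jaw's origin in x. Starts 10 to 28 mm short of the gauge mark.
- mark (a point): Inner end of the yellow gauge line (6 mm wide along the clamp's x, 22 mm long across it) on top of the black gauge clip that sits on the scale rail, on its centre line, 59 mm above the bench. Axes parallel to the clamp's. Pointer and mark end 2.5 mm apart across the clamp and are in line when their positions along the clamp's x agree.
- bottle: Amber bottle with blue cap, 64 mm diameter, 150 mm tall, loose; origin under its middle. To be left alone.
- tub: White tub, 68 mm diameter, 85 mm tall, loose; origin under its middle. To be left alone.
- plate: Well plate, 85 x 127 x 15 mm, loose, lying flat; origin under its middle. To be left alone.
- rack: Green tube rack, 55 x 100 mm, 61 mm tall with its capped tubes, loose; origin under its middle. To be left alone.

How it is judged:
By the outcome, as a careful person would: the job done as asked, in the order asked, and still so for the second after the job is handed in, with the robot touching nothing.
It also fails if it takes over 51 s, if anything falls off the work surface, if the arm or the gripper's body presses on something with over 40 N, if the wrist force passes 120 N, or if a joint passes its speed limit or range.

## Working session

There is one attempt and no reset: what is moved stays moved. The work goes in short steps, each a Python script; the robot and the scene stay as the last script left them, time stands still between calls to the robot, and variables do not carry over. Pictures are saved under pics/ and viewed, and the job is handed in when it is done.

```bash
mkdir -p pics; ls; python3 - <<'E'
from workcell import bot
import cv2
for n in("scene","top"):
    c=bot.read_camera(n); cv2.imwrite(f"pics/{n}0.png",c["pixels"]); print(n,c["fx"],c["cx"],c["cy"],c["R"],c["t"])
print(bot.current_clock(),bot.current_tool_rot(),bot.current_ee_pos(),bot.current_contact_force())
E
```

```text
pics
scene 522.2515058542393 322.6097414512276 238.80872815194567 [[-0.08901791  0.99589253 -0.01654942]
 [ 0.67329353  0.04792152 -0.73782068]
 [-0.73399703 -0.07682187 -0.67479387]] [ 0.03319732 -0.33726399  1.35891864]
top 591.1977692941678 318.4263613628709 250.5768803089036 [[-0.02376482 -0.99946404  0.02251354]
 [-0.99553007  0.02160024 -0.09194185]
 [ 0.09140627 -0.02459789 -0.99550984]] [0.02144951 0.5971915  1.00091773]
0.1 [ 2.47157301e+00  1.93816203e+00 -2.34139624e-03] [0.13687614 0.55791086 0.21374007] [-0.11590551  0.04362953 -0.10426476]
```

View pics/scene0.png

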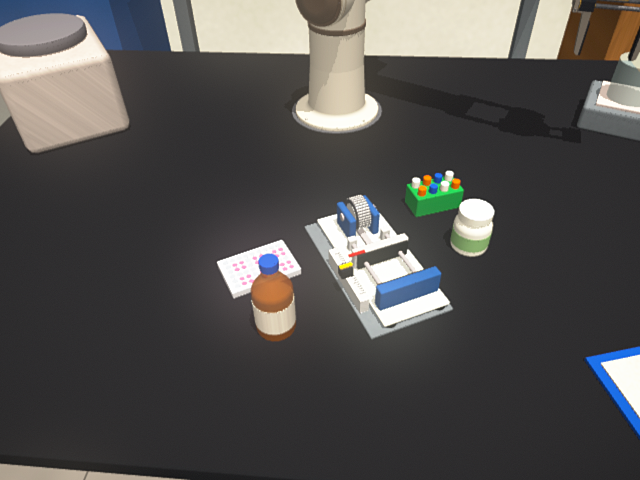

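View pics/top0.png

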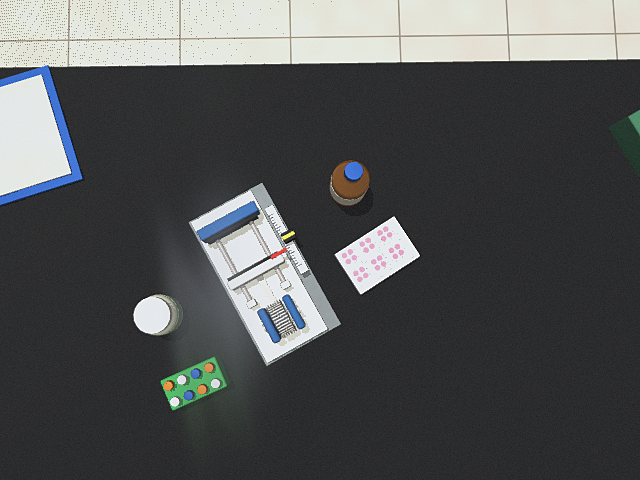

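```bash
python3 - <<'E'
import cv2
a=cv2.imread("pics/top0.png")[175:375,180:350]
cv2.imwrite("pics/top0z.png",cv2.resize(a[:100],None,fx=4.5,fy=4.5,interpolation=cv2.INTER_CUBIC))
cv2.imwrite("pics/top0y.png",cv2.resize(a[100:],None,fx=4.5,fy=4.5,interpolation=cv2.INTER_CUBIC))
a=cv2.imread("pics/scene0.png")[185:335,300:460]
cv2.imwrite("pics/scene0z.png",cv2.resize(a,None,fx=4,fy=4,interpolation=cv2.INTER_CUBIC))
E
```

```text
(no output)
```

View pics/top0z.png

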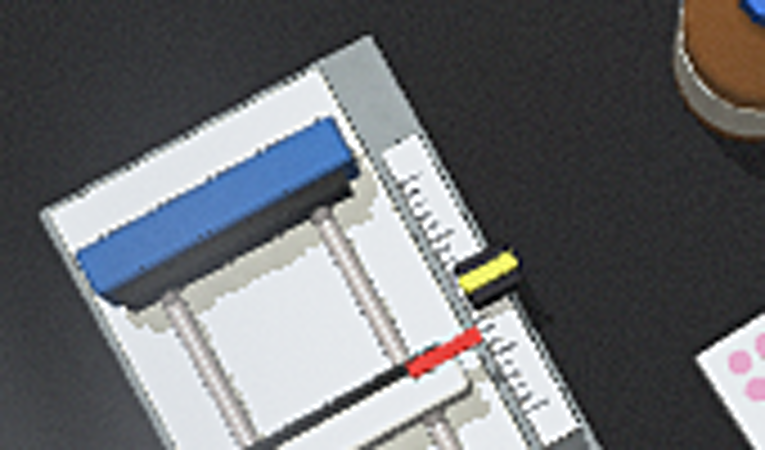

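View pics/top0y.png

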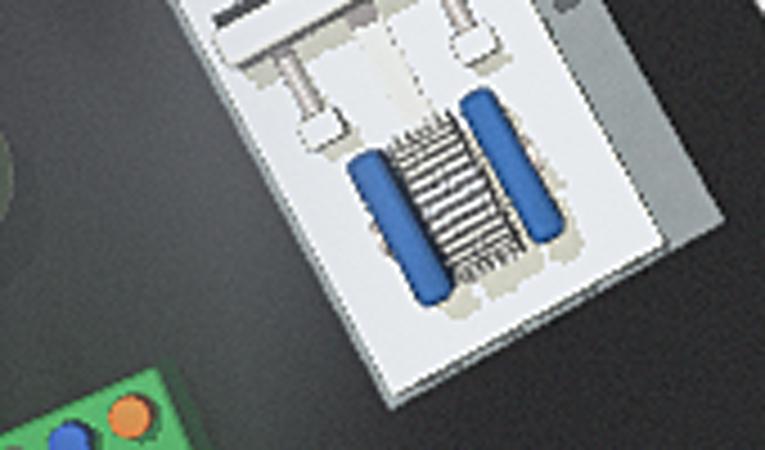

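View pics/scene0z.png

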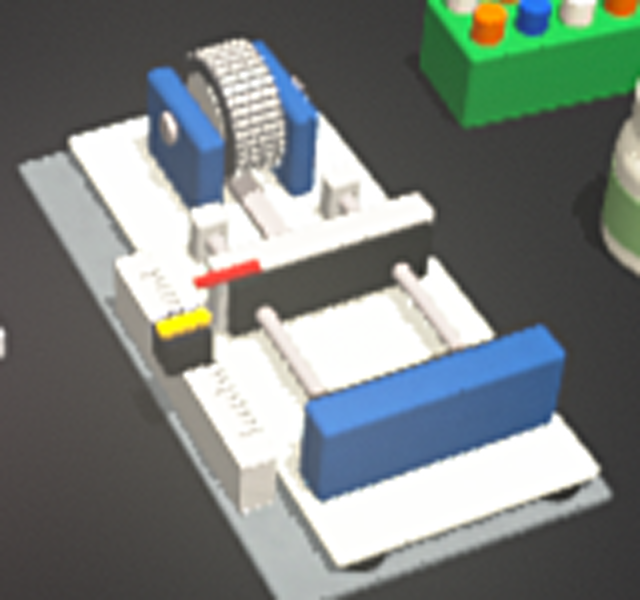

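```bash
cat > h.py <<'E'
import numpy as np, cv2
from scipy.optimize import least_squares
def proj(c,X):
    p=np.asarray(X)@np.array(c["R"]).T+c["t"]; return np.c_[c["fx"]*p[:,0]/p[:,2]+c["cx"],c["fy"]*p[:,1]/p[:,2]+c["cy"]]
def unproj(c,uv,z):
    R=np.array(c["R"]);o=-R.T@c["t"]; d=R.T@np.array([(uv[0]-c["cx"])/c["fx"],(uv[1]-c["cy"])/c["fy"],1.]); return o+d*(z-o[2])/d[2]
def T(p,X):
    X=np.atleast_2d(X).astype(float); c,s=np.cos(p[2]),np.sin(p[2]); return np.c_[p[0]+c*X[:,0]-s*X[:,1],p[1]+s*X[:,0]+c*X[:,1],X[:,2]]
def blob(im,kind,box):
    x0,y0,x1,y1=box; b=im[y0:y1,x0:x1].astype(float); B,G,R=b[...,0],b[...,1],b[...,2]
    w=np.clip(R-np.maximum(G,B)-40,0,None) if kind=="red" else np.clip(np.minimum(R,G)-B-40,0,None)
    w=np.minimum(w,90)
    ys,xs=np.mgrid[y0:y1,x0:x1]; return np.array([(w*xs).sum(),(w*ys).sum()])/w.sum(), int((w>0).sum())
def gap(c,yaw,boxes):
    r,nr=blob(c["pixels"],"red",boxes[0]); y,ny=blob(c["pixels"],"yel",boxes[1])
    d=(unproj(c,y,.059)-unproj(c,r,.059))[:2]
    return (d@[np.cos(yaw),np.sin(yaw)])*1e3,(d@[-np.sin(yaw),np.cos(yaw)])*1e3,r,y,nr,ny
BT=[(255,225,310,275),(275,222,310,250)]
BS=[(335,240,375,290),(330,255,360,285)]
E
python3 - <<'E'
from h import *
from workcell import bot
ct=bot.read_camera("top");cs=bot.read_camera("scene")
z=lambda u,v:(180+u/4.5,175+v/4.5); y=lambda u,v:(180+u/4.5,275+v/4.5); s=lambda u,v:(300+u/4,185+v/4)
foot=[(230,-75),(-60,-75),(-60,75),(230,75)]
fo=np.array([z(372,36),y(724,220),y(391,408),z(40,212)])
ch=np.array([[0,23.5,68],[0,-23.5,68],[31,23.5,68],[-31,23.5,68],[31,-23.5,68],[-31,-23.5,68]])/1e3
cho=np.array([y(400,228),y(513,165),y(366,149),y(436,307),y(477,86),y(549,245)])
fs=np.array([s(20,165)]);
chs=np.array([[31,-30.5,68],[31,-16.5,68],[31,30.5,68]])/1e3; chso=np.array([s(200,145),s(224,140),s(317,112)])
def res(p):
    F=np.array([(a,b+p[3]*1e3,4) for a,b in foot])/1e3
    return np.r_[(proj(ct,T(p,F))-fo).ravel(),(proj(ct,T(p,ch))-cho).ravel(),0.7*(proj(cs,T(p,chs))-chso).ravel(),0.7*(proj(cs,T(p,F[1:2]))-fs).ravel()]
r=least_squares(res,[.4,.1,.5,0]); print(r.x); print(res(r.x).round(1).reshape(-1,2).tolist())
for c,B in((ct,BT),(cs,BS)): print(gap(c,r.x[2],B))
for c,B in((ct,BT),(cs,BS)):
  for k,b in zip(("red","yel"),B):
    P=unproj(c,blob(c["pixels"],k,b)[0],.059); d=P[:2]-r.x[:2]; cc,ss=np.cos(r.x[2]),np.sin(r.x[2]); print(k,cc*d[0]+ss*d[1],-ss*d[0]+cc*d[1])
from scipy.spatial.transform import Rotation as Ro
yaw=r.x[2]
for a in (yaw,yaw+np.pi):
  R=np.array([[np.cos(a),np.sin(a),0],[np.sin(a),-np.cos(a),0],[0,0,-1]]).T
  print(a,bot.inverse_kinematics([r.x[0],r.x[1],.1],Ro.from_matrix(R).as_rotvec()))
E
```

```text
[ 0.48249725  0.07280619  0.48003855 -0.00933895]
[[0.1, -1.1], [0.3, 0.6], [-0.8, 0.7], [-0.5, -0.4], [-0.1, -0.2], [-0.2, -0.0], [-1.5, 0.8], [0.9, -1.1], [-1.2, 1.1], [0.8, -1.3], [-1.3, -0.3], [-0.4, -0.8], [-0.1, -0.6], [-1.4, -0.7]]
(np.float64(18.671821604074854), np.float64(-28.75638536801915), array([278.16365569, 252.87070492]), array([287.87051887, 235.04127358]), 75, 58)
(np.float64(18.60469143293759), np.float64(-28.582619507081112), array([356.42060354, 253.10905307]), array([345.42656426, 265.17103784]), 69, 73)
red 0.0990022478924118 -0.04741630029461729
yel 0.11767406949648665 -0.07617268566263644
red 0.10268776357554682 -0.04780127988913043
yel 0.12129245500848441 -0.07638389939621154
0.4800385453176942 [-9.84948155e-02  5.65416953e-02  1.94699941e+00 -8.88178420e-16
  1.13805155e+00 -5.78533361e-01]
3.621631198907487 [-9.84948155e-02  5.65416953e-02  1.94699941e+00 -4.44089210e-16
  1.13805155e+00  2.56305929e+00]
```

```bash
cat >> h.py <<'E'
from scipy.spatial.transform import Rotation as Ro
P=np.array([0.48249725,0.07280619,0.48003855])
def rv(a=P[2]):
    return Ro.from_matrix(np.array([[np.cos(a),np.sin(a),0],[np.sin(a),-np.cos(a),0],[0,0,-1]]).T).as_rotvec()
def cl(x,y,z): return T(P,[x/1e3,y/1e3,z/1e3])[0]
E
python3 - <<'E'
from h import *
from workcell import bot
bot.set_gripper(0.0,20)
bot.goto(cl(-14,0,150),rv())
bot.line_to(cl(-14,0,96),max_speed=.1)
print(bot.current_clock(),bot.current_opening(),bot.current_ee_pos(),cl(-14,0,96),bot.current_contact_force())
c=bot.read_camera("scene");cv2.imwrite("pics/s1.png",cv2.resize(c["pixels"][130:330,260:480],None,fx=3,fy=3,interpolation=cv2.INTER_CUBIC))
E
```

```text
4.3833 0.004188272266495075 [0.47044594 0.06640625 0.09639393] [0.47007957 0.0663408  0.096     ] [ 0.55521382 -0.49308488  0.85322804]
```

View pics/s1.png

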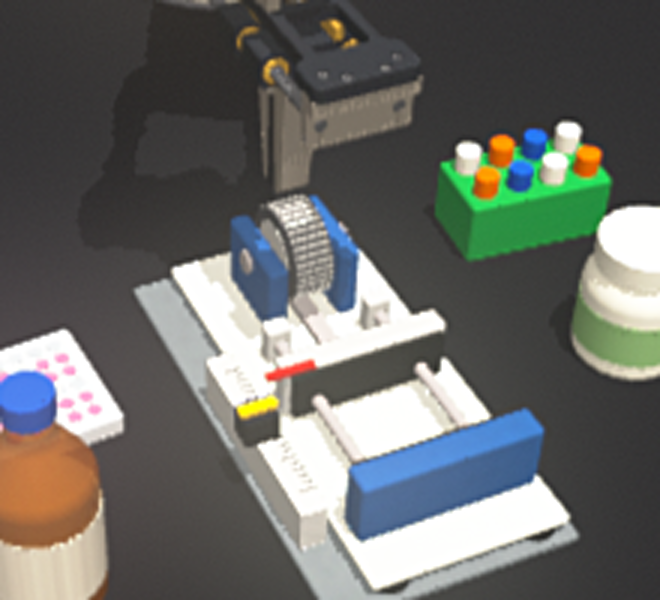

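```bash
python3 - <<'E'
from h import *
from workcell import bot
f0=bot.current_contact_force()
bot.line_to(cl(-14,0,86.5),max_speed=.06); print(bot.current_contact_force()-f0)
bot.line_to(cl(-14,0,82),max_speed=.03); print(bot.current_contact_force()-f0, bot.current_ee_pos())
for x in (-7,0,7,14):
    bot.line_to(cl(x,0,82),max_speed=.05); print(x,bot.current_contact_force()-f0, bot.current_ee_pos()[2],gap(bot.read_camera("scene"),P[2],BS)[:2])
bot.line_to(cl(14,0,95),max_speed=.08)
print(bot.current_clock())
c=bot.read_camera("scene");print(gap(c,P[2],BS));cv2.imwrite("pics/s2.png",cv2.resize(c["pixels"][130:330,260:480],None,fx=3,fy=3,interpolation=cv2.INTER_CUBIC))
E
```

```text
[ 0.44848694 -0.5555685  -0.54855305]
[-0.91640443 -0.80297155  3.74619231] [0.47044061 0.06625778 0.08244669]
-7 [ 0.9600216  -0.42818239  5.32622431] 0.08276426201340993 (np.float64(13.743430094948243), np.float64(-27.143231345754852))
0 [0.61173661 1.65688007 4.80489258] 0.08286080360208195 (np.float64(12.13785008160347), np.float64(-27.24686818627637))
7 [0.6210021  0.65130788 5.2453065 ] 0.08288236595597556 (np.float64(10.517778951605944), np.float64(-27.368294549445352))
14 [2.35659094 1.09280462 3.80886593] 0.08268604031261927 (np.float64(9.315613727201415), np.float64(-27.525424650019108))
6.7167
(np.float64(12.179912733649413), np.float64(-29.020075470254813), array([358.0730075 , 255.63415129]), array([345.19582043, 265.31733746]), 68, 70)
```

View pics/s2.png

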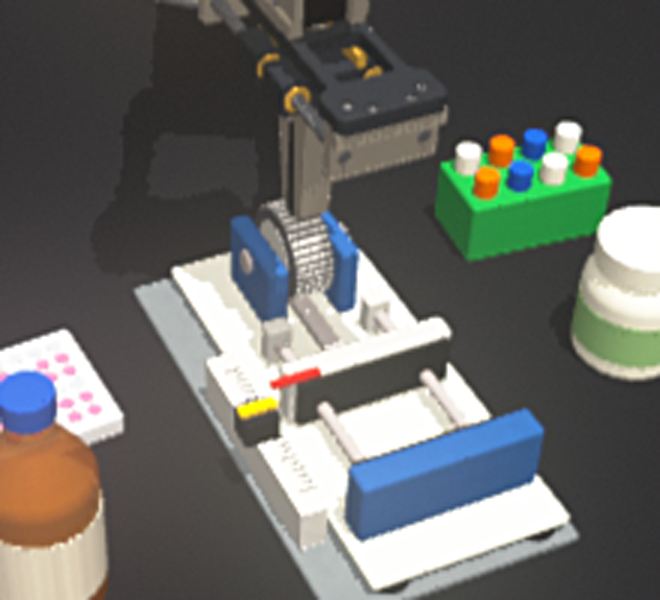

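```bash
cat >> h.py <<'E'
def stroke(bot,a,b):
    bot.line_to(cl(a,0,96),max_speed=.08)
    bot.line_to(cl(a,0,87),max_speed=.06); bot.line_to(cl(a,0,82),max_speed=.03)
    bot.line_to(cl(b,0,82),max_speed=.04); bot.hold(.2)
    print("F",bot.current_contact_force(),bot.current_ee_pos())
    bot.line_to(cl(b,0,96),max_speed=.06); bot.hold(.3)
    g=[gap(bot.read_camera("scene"),P[2],BS) for _ in range(3)]; print(bot.current_clock(),[x[0].round(2) for x in g],g[0][1:])
    return np.mean([x[0] for x in g])
E
python3 - <<'E'
from h import *
from workcell import bot
g=stroke(bot,-14,14)
L=(g-0.5)*4.35/2; stroke(bot,-L,L)
c=bot.read_camera("scene");cv2.imwrite("pics/s3.png",cv2.resize(c["pixels"][210:310,310:410],None,fx=6,fy=6,interpolation=cv2.INTER_CUBIC))
E
```

```text
F [1.78322549 1.57900832 5.65917886] [0.49561797 0.07948978 0.08246243]
9.7667 [np.float64(5.69), np.float64(5.68), np.float64(5.69)] (np.float64(-29.07182019455467), array([359.77112535, 258.12134561]), array([345.19374155, 265.30403709]), 72, 71)
F [0.09561218 1.07372465 4.46105514] [0.49344808 0.07837962 0.08288588]
12.6 [np.float64(0.32), np.float64(0.32), np.float64(0.32)] (np.float64(-28.85955630162533), array([361.07766406, 260.23780855]), array([345.22059108, 265.28954993]), 71, 72)
```

View pics/s3.png

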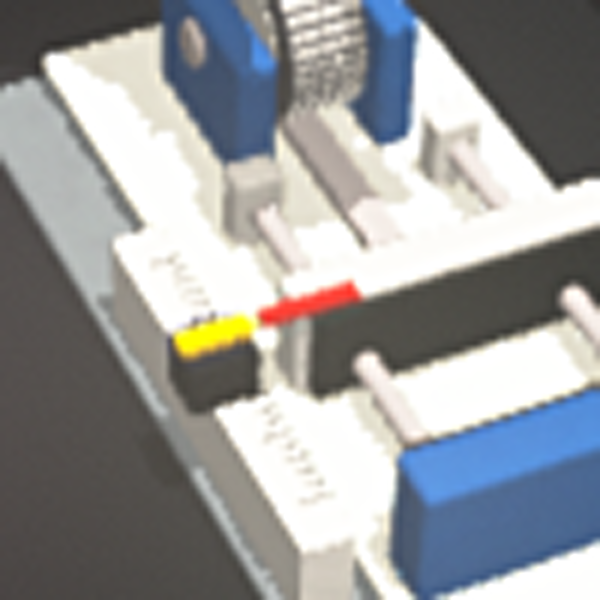

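```bash
python3 - <<'E'
from h import *
from workcell import bot
bot.line_to(cl(0,0,150),max_speed=.15); bot.goto(cl(-150,0,200),rv()); bot.hold(.3)
c=bot.read_camera("top"); s=bot.read_camera("scene")
B=[(255,225,330,275),(280,222,310,250)]
print(bot.current_clock())
print(gap(c,P[2],B),gap(s,P[2],BS))
# line directions of each blade in clamp frame, by PCA on ground plane
for cc,Bx in((c,B),(s,BS)):
  for k,b in zip(("red","yel"),Bx):
    x0,y0,x1,y1=b; q=cc["pixels"][y0:y1,x0:x1].astype(float); Bl,G,R=q[...,0],q[...,1],q[...,2]
    w=np.clip(R-np.maximum(G,Bl)-40,0,90) if k=="red" else np.clip(np.minimum(R,G)-Bl-40,0,90)
    ys,xs=np.nonzero(w); X=np.array([unproj(cc,(x+x0,y+y0),.059)[:2] for x,y in zip(xs,ys)]); C=np.cov(X.T,aweights=w[ys,xs]); v=np.linalg.eigh(C)[1][:,1]
    print(k,np.arctan(-v[0]/v[1]),P[2])
cv2.imwrite("pics/t4.png",cv2.resize(c["pixels"][200:290,240:340],None,fx=6,fy=6,interpolation=cv2.INTER_CUBIC))
cv2.imwrite("pics/t4f.png",c["pixels"])
E
```

```text
14.2417
(np.float64(0.2304347992531982), np.float64(-28.546160397402023), array([273.05773012, 243.23949955]), array([287.88731061, 235.03196023]), 74, 58) (np.float64(0.29486036042849356), np.float64(-28.86319660688398), array([361.08004876, 260.23567655]), array([345.21559454, 265.27933723]), 72, 72)
red 0.4810782869142378 0.48003855
yel 0.46538400379686323 0.48003855
red 0.47216358366417943 0.48003855
yel 0.49954561354642235 0.48003855
```

View pics/t4.png

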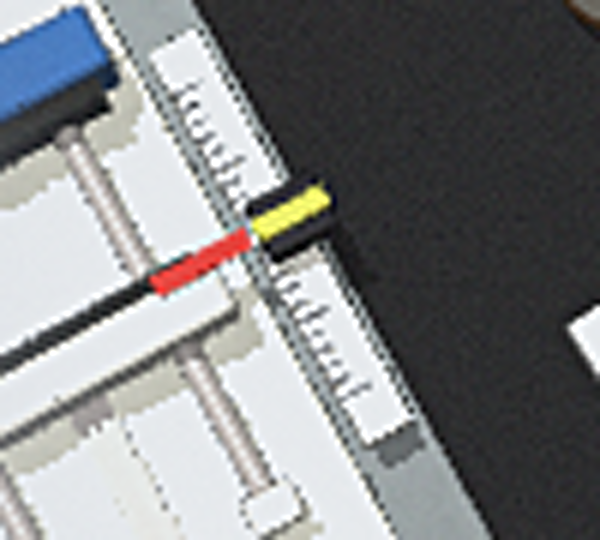

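View pics/t4f.png

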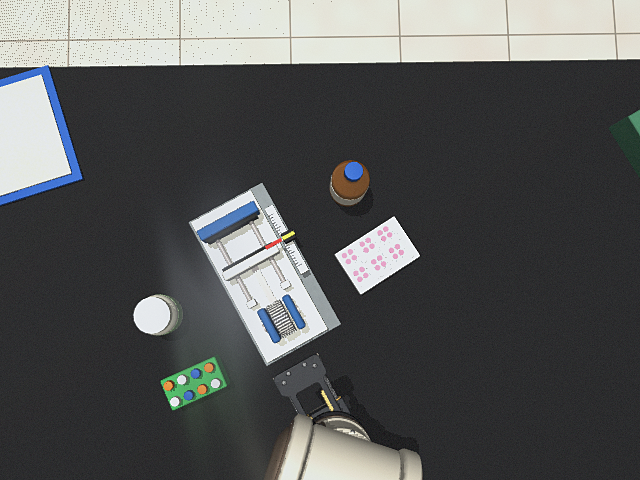

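```bash
python3 - <<'E'
from h import *
from workcell import bot
for n,a,b in(("top",(278.16365569,252.87070492),(273.05773012,243.23949955)),("scene",(356.42060354,253.10905307),(361.08004876,260.23567655))):
    c=bot.read_camera(n); d=unproj(c,b,.059)-unproj(c,a,.059); print(n,np.arctan2(d[1],d[0]),np.linalg.norm(d))
E
```

```text
top 0.4668830118753762 0.01844327362886437
scene 0.47250260424426965 0.018400692590345304
```

```bash
python3 - <<'E'
from h import *
from workcell import bot
bot.goto(cl(0,0,150),rv())
stroke(bot,-1,.7)
bot.line_to(cl(0,0,150),max_speed=.15); bot.goto(cl(-150,0,200),rv()); bot.hold(.5)
c=bot.read_camera("top"); s=bot.read_camera("scene")
B=[(255,225,330,275),(280,222,310,250)]
print(bot.current_clock())
for y in (.472,.480): print(y,gap(c,y,B)[0],gap(s,y,BS)[0])
cv2.imwrite("pics/t5.png",cv2.resize(c["pixels"][200:290,240:340],None,fx=6,fy=6,interpolation=cv2.INTER_CUBIC))
a=cv2.imread("pics/top0.png"); d=cv2.absdiff(a,c["pixels"]).max(2); 
for n,(x0,y0,x1,y1) in dict(bottle=(325,150,375,215),plate=(330,210,425,300),tub=(130,290,185,340),rack=(155,350,230,412),clip=(283,225,300,248)).items(): print(n,d[y0:y1,x0:x1].max(),(d[y0:y1,x0:x1]>60).sum())
E
```

```text
F [-1.46951223  0.29986217  5.53184007] [0.48378188 0.0732085  0.08276989]
17.7417 [np.float64(-0.11), np.float64(-0.11), np.float64(-0.11)] (np.float64(-28.70487115372918), array([361.08999193, 260.43240517]), array([345.20570541, 265.29031632]), 70, 71)
19.525
0.472 0.11596758773680348 0.11666995918715485
0.48 -0.11266061679400009 -0.11284996382908939
bottle 20 0
plate 20 0
tub 16 0
rack 16 0
clip 66 1
```

View pics/t5.png

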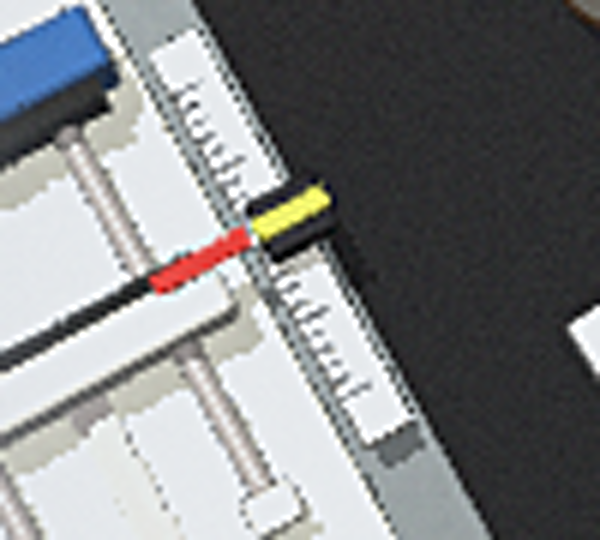

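The red blade (250,237) and the yellow line (253,228) are in line in this crop. Both cameras put the error at about ±0.1 mm, and the hand is clear.

```bash
python3 -c "
from workcell import bot
bot.job_done()"
```

```text
the job is handed in; nothing more can be done
```

The clamp is set: the red pointer lines up with the yellow gauge mark, and the job is handed in. I rolled the thumbwheel with the closed fingertips, using three strokes and one 1.7 mm touch-up. Each press was about 3–4 mm, or 4–6 N.

- **Alignment:** the gap started at 18.6 mm. The last check put it within about ±0.12 mm in both cameras. The sign depends on the clamp's yaw: I fitted 0.480 rad from its outline, but the pointer's travel gave 0.467 (top camera) and 0.473 (scene camera).
- **Surroundings:** bottle, tub, plate and rack showed no change in the top picture. The gauge clip area had one pixel over the change threshold, and the yellow mark's position was unchanged to within about 0.02 px.
- **Finish:** the hand was parked clear behind the clamp, about 19.5 s in.

One disagreement: with my fitted clamp pose, the scene camera placed both pointer and mark about 3.7 mm further along the clamp than the top camera did. The offset was the same for both, so it does not affect the gap.

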